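# Nest the steel cups and load the patio tray

### The arm

A 6-joint arm with a two-finger parallel gripper is mounted at the origin on the work surface. World frame = base frame: x ahead of the robot, y to its left, z up, the work surface at z = 0. Lengths are in m, angles in rad, forces in N, time in s.
With the tool pointing down it reaches from about 0.35 to 0.975 m from the base axis. Payload 7.1 kg.
Tool frame: the origin (TCP) lies midway between the tips of the shut fingers; the grasp point (between the pads) lies 19 mm behind it; z points along the fingers, x is the direction in which the jaws open and shut, and the axes are right-handed (so a half turn about z gives the same grasp; the last joint's range is limited). The gripper opens to 88 mm and grips with 3 to 60 N. Pads are 20 mm wide; open, the fingers measure 115 mm over their backs; the gripper's body (75 mm by 178 mm) begins 61 mm behind the grasp point.
Start: joints at [-1.328, 0.423, 1.63, -0, 1.089, -0.019], TCP at [0.162, -0.604, 0.191] pointing down, gripper open.
Joint ranges: [-3, 3], [-0.9, 2.11], [0.09, 2.58], [-1.31, 4.45], [0.11, 2.69], [-2.54, 2.54]. Speed limits (rad/s): [2.39, 2.39, 3.01, 3.14, 3.14, 3.14].

### API

Orientations are given as a unit quaternion [w, x, y, z].
In Python, from station import move_pose, movel, movej, command_gripper, wait, inverse_kinematics, read_camera, camera_info, MotionError, job_done, get_time, get_joint_pos, get_qvel, get_effort, get_tcp_pos, get_ee_rot, get_ft_force, get_ft_torque, get_grip_width gives the robot as it stands. Calls block until the motion is done:
- move_pose(position, orientation): joint-space move of the TCP to a pose.
- movel(position, frame=None, v=0.15, until_force=None): straight line of the TCP; frame=None keeps the orientation; v is the mean speed in m/s. With until_force (N) it stops when the force on the tool has changed by that much, and returns True; else False.
- movej(angles): joint-space move.
- command_gripper(opening): opening from 0.0 (shut) to 1.0 (fully open); the grip force is fixed at half the most; returns when the fingers have stopped.
- wait(seconds).
- inverse_kinematics(position, orientation): joint angles nearest the present ones, or None.
- read_camera(name): name is "scene" or "top" or "wrist"; returns the picture (480x640x3 uint8, red, green, blue); there is no depth.
- camera_info(name): a dict with "intrinsics" (3x3 intrinsics, pixels), "T" (4x4, takes a point from camera to world coordinates); the wrist camera has in their place "tool_from_camera" (4x4, takes a point from camera to tool coordinates, whose origin is the TCP and whose axes are the tool frame's). Camera axes: x right, y up, looking along -z (the intrinsics and any distortion apply to the point x, -y, -z); pixel columns grow to the right and rows downward; lengths in m; the calibration is good to about 2 mm. A picture is of the moment at which its call begins: read the wrist's pose just before it. camera_info takes no time and is no camera call.
A pose or a line that the arm cannot do raises MotionError and nothing moves.
- job_done(): hands the job in, once; it reports no verdict.
Readings, each from a call of its own:
- get_time(): time.
- get_joint_pos(): joint angles.
- get_qvel(): joint speeds.
- get_effort(): joint torques, N m.
- get_tcp_pos(): TCP position.
- get_ee_rot(): TCP orientation.
- get_ft_force(): force on the tool from outside, world axes, zero at the start.
- get_ft_torque(): the same for the moment, N m.
- get_grip_width(): opening from 0.0 (shut) to 1.0 (fully open).
Only numpy, scipy, OpenCV 4.12 (cv2) and the standard library are available. Lean on these libraries where they do the work, as an engineer would, in place of code of your own. Each camera call takes 0.05 s, during which the arm holds its last target.

### The job

Load the tray to be carried in, one thing at a time in this order: stand the wide steel cup in the middle of the round coaster, set the middle cup down inside it, the slim cup inside that, and put the knobbed lid on the slim cup; last of all stand the salt shaker in the middle of the square coaster. Let go of each thing before the next, leave everything upright and properly seated, and never tip the salt shaker. Leave the sugar bowl, the jam jar and the pepper mill where they stand.

Things in the scene. Friction and masses are not known exactly. Their poses are not given: they have to be found in the camera images.
- wide_cup: Low, wide, open stainless steel cup, round, walls nearly straight: 62 mm across at the foot, 70 mm at the rim, 38 mm high, wall 4 mm, floor 8 mm thick. Stands upright and loose on the ledge (z = 0) at the start, about 140 g. Origin: centre of its underside, z up. 
- middle_cup: Middle-sized open stainless steel cup, round: 46 mm across at the foot, 52 mm at the rim, 60 mm high, wall 3 mm, floor 10 mm thick. Stands upright and loose on the ledge, about 120 g. On the wide cup's floor its rim stands 30 mm above the wide cup's rim. Origin: centre of its underside, z up. 
- slim_cup: Narrowest and tallest open stainless steel cup, round: 32 mm across at the foot, 39 mm at the rim, 78 mm high, wall 3 mm, floor 10 mm thick. Stands upright and loose on the ledge, about 100 g. On the middle cup's floor its rim stands 28 mm above the middle cup's rim. Origin: centre of its underside, z up. 
- lid: Lid of the slim cup: flat round stainless steel disc 45 mm across and 5 mm thick with an upright black plastic knob on its middle (17 mm across, 24 mm high, from 10 to 34 mm above the origin); under the disc a plug 22 mm across and 5 mm deep that drops into the cup's mouth, so that seated its origin is 5 mm below the cup's rim. Lies right way up on its plug on the ledge, loose, about 50 g. Origin: centre of its underside, z up. 
- salt_shaker: Glass salt shaker with a round steel screw top with small holes: 42 mm across at the foot, 38 mm at the top of the glass, steel top 37 mm across from 52 to 72 mm height. Stands upright and loose on the ledge, about 130 g. Origin: centre of its underside, z up. 
- round_coaster: Round cork coaster, 90 mm across, 4 mm thick (its top is 4 mm above its origin), fixed on a grey melamine tray. The tray, fixed on the ledge, is 190 x 310 mm with a 5 mm floor and a 5 mm thick rim 14 mm high, long side roughly along y; the two coasters lie side by side on it, about 140 mm apart, either one on either side. Origin: centre of its underside, z up. 
- square_coaster: Square cork coaster, 90 x 90 mm, 4 mm thick (top 4 mm above its origin), fixed on the same grey melamine tray beside the round one. Origin: centre of its underside, z up. 
- sugar_bowl: Bystander: white ceramic sugar bowl with its own lid and small knob, 78 mm across, 90 mm high, loose, standing among the things to be moved. Origin: centre of its underside, z up. 
- jam_jar: Bystander: closed glass jam jar with a paper label and a white cap, 62 mm across, 85 mm high, loose, standing among the things to be moved. Origin: centre of its underside, z up. 
- pepper_mill: Bystander: turned dark wood pepper mill, 54 mm across, 118 mm high, loose, standing among the things to be moved. (Outside the working area a cutlery caddy, plants, a jug and a lantern, up to 230 mm high, stand along the sides and the back of the ledge.) Origin: centre of its underside, z up. 
Things that resemble listed ones, but are neither listed nor needed, are in the scene too. What is shaped like the wide_cup but blue is not meant. Leave any green look-alike of the salt_shaker alone.

How it is judged:
On the way, in this order (a step that is already met when the one before it is completed fails the run):
1. the wide cup stands on the round coaster, released (horizontal distance between wide_cup and round_coaster below 0.015 m and z of wide_cup in the frame of round_coaster between 0 and 0.008 m and angle between wide_cup's own z axis and vertical below 0.1 rad and contact force between wide_cup and the fingers below 0.05 N and linear speed of wide_cup below 0.02 m/s), for 0.2 s.
2. then the middle cup stands on the floor of the wide cup, released (horizontal distance between wide_cup and round_coaster below 0.015 m and z of wide_cup in the frame of round_coaster between 0 and 0.008 m and angle between each of wide_cup, middle_cup's own z axis and vertical below 0.1 rad and horizontal distance between middle_cup and wide_cup below 0.009 m and z of middle_cup in the frame of wide_cup between 0.004 and 0.012 m and contact force between middle_cup and the fingers below 0.05 N and linear speed of middle_cup below 0.02 m/s), for 0.2 s.
3. then the slim cup stands on the floor of the middle cup, released (horizontal distance between wide_cup and round_coaster below 0.015 m and z of wide_cup in the frame of round_coaster between 0 and 0.008 m and angle between each of wide_cup, middle_cup, slim_cup's own z axis and vertical below 0.1 rad and horizontal distance between middle_cup and wide_cup below 0.009 m and z of middle_cup in the frame of wide_cup between 0.004 and 0.012 m and horizontal distance between slim_cup and middle_cup below 0.009 m and z of slim_cup in the frame of middle_cup between 0.006 and 0.014 m and contact force between slim_cup and the fingers below 0.05 N and linear speed of slim_cup below 0.02 m/s), for 0.2 s.
4. then the lid sits level on the slim cup, released (horizontal distance between wide_cup and round_coaster below 0.015 m and z of wide_cup in the frame of round_coaster between 0 and 0.008 m and angle between each of wide_cup, middle_cup, slim_cup, lid's own z axis and vertical below 0.1 rad and horizontal distance between middle_cup and wide_cup below 0.009 m and z of middle_cup in the frame of wide_cup between 0.004 and 0.012 m and horizontal distance between slim_cup and middle_cup below 0.009 m and z of slim_cup in the frame of middle_cup between 0.006 and 0.014 m and horizontal distance between lid and slim_cup below 0.009 m and z of lid in the frame of slim_cup between 0.069 and 0.077 m and contact force between lid and the fingers below 0.05 N and linear speed of lid below 0.02 m/s), for 0.2 s.
5. last, the salt shaker stands on the square coaster, released (horizontal distance between wide_cup and round_coaster below 0.015 m and z of wide_cup in the frame of round_coaster between 0 and 0.008 m and angle between each of wide_cup, middle_cup, slim_cup, lid, salt_shaker's own z axis and vertical below 0.1 rad and horizontal distance between middle_cup and wide_cup below 0.009 m and z of middle_cup in the frame of wide_cup between 0.004 and 0.012 m and horizontal distance between slim_cup and middle_cup below 0.009 m and z of slim_cup in the frame of middle_cup between 0.006 and 0.014 m and horizontal distance between lid and slim_cup below 0.009 m and z of lid in the frame of slim_cup between 0.069 and 0.077 m and horizontal distance between salt_shaker and square_coaster below 0.015 m and z of salt_shaker in the frame of square_coaster between 0 and 0.008 m and contact force between salt_shaker and the fingers below 0.05 N and linear speed of salt_shaker below 0.02 m/s), for 0.2 s.
At the end, for the whole second after the job is handed in: Wide cup on the round coaster, shaker on the square one (within 15 mm of centre); middle cup on the wide cup's floor, slim cup on the middle cup's floor, lid seated on the slim cup (within 9 mm of centre, 4 mm of height); all within 0.1 rad of upright, released, at rest (horizontal distance between wide_cup and round_coaster below 0.015 m and z of wide_cup in the frame of round_coaster between 0 and 0.008 m and angle between each of wide_cup, middle_cup, slim_cup, lid, salt_shaker's own z axis and vertical below 0.1 rad and horizontal distance between middle_cup and wide_cup below 0.009 m and z of middle_cup in the frame of wide_cup between 0.004 and 0.012 m and horizontal distance between slim_cup and middle_cup below 0.009 m and z of slim_cup in the frame of middle_cup between 0.006 and 0.014 m and horizontal distance between lid and slim_cup below 0.009 m and z of lid in the frame of slim_cup between 0.069 and 0.077 m and horizontal distance between salt_shaker and square_coaster below 0.015 m and z of salt_shaker in the frame of square_coaster between 0 and 0.008 m and linear speed of each of wide_cup, middle_cup, slim_cup, lid, salt_shaker below 0.02 m/s); the robot touches nothing.
It fails at once if the sugar bowl is pushed more than 25 mm or tipped (distance of sugar_bowl from where it was at the start of the episode above 0.025 m or angle between sugar_bowl's own z axis and vertical above 0.5 rad).
It fails at once if the jam jar is pushed more than 25 mm or tipped (distance of jam_jar from where it was at the start of the episode above 0.025 m or angle between jam_jar's own z axis and vertical above 0.5 rad).
It fails at once if the pepper mill is pushed more than 25 mm or tipped (distance of pepper_mill from where it was at the start of the episode above 0.025 m or angle between pepper_mill's own z axis and vertical above 0.5 rad).
It fails at once if the salt shaker is tipped over (more than 40 degrees) (angle between salt_shaker's own z axis and vertical above 0.7 rad).
It also fails if it takes over 144 s, if anything falls off the work surface, if the arm or the gripper's body presses on something with over 40 N, if the wrist force passes 120 N, or if a joint passes its speed limit or range.

## Working session

There is one attempt and no reset: what is moved stays moved. The work goes in short steps, each a Python script; the robot and the scene stay as the last script left them, time stands still between calls to the robot, and variables do not carry over. Pictures are saved under pics/ and viewed, and the job is handed in when it is done.

```bash
ls; mkdir -p pics; python3 - <<'E'
from station import *
import cv2
for n in ("scene","top","wrist"):
    im=read_camera(n); cv2.imwrite(f"pics/{n}0.png",im[:,:,::-1])
    i=camera_info(n); print(n,i)
print(get_time(),get_tcp_pos(),get_ee_rot(),get_grip_width())
E
```

```text
pics
scene {'intrinsics': array([[553.6293751 ,   0.        , 322.85592839],
       [  0.        , 553.6293751 , 238.92061592],
       [  0.        ,   0.        ,   1.        ]]), 'T': array([[ 0.47202291, -0.72908624,  0.49560834,  0.99420714],
       [ 0.88156834,  0.38677552, -0.27063254, -0.21971573],
       [ 0.00562529,  0.56465737,  0.82530625,  0.88422096],
       [ 0.        ,  0.        ,  0.        ,  1.        ]])}
top {'intrinsics': array([[456.60003938,   0.        , 322.42694344],
       [  0.        , 456.60003938, 242.42883509],
       [  0.        ,   0.        ,   1.        ]]), 'T': array([[-0.02536833,  0.98952077, -0.14214462,  0.32074649],
       [-0.99918497, -0.02956412, -0.02748363,  0.02179255],
       [-0.031398  ,  0.14133156,  0.98946428,  1.07290676],
       [ 0.        ,  0.        ,  0.        ,  1.        ]])}
wrist {'intrinsics': array([[379.47689311,   0.        , 319.41458147],
       [  0.        , 379.47689311, 243.21815147],
       [  0.        ,   0.        ,   1.        ]]), 'tool_from_camera': array([[ 9.99999949e-01, -6.27754178e-05, -3.14179194e-04,
        -9.89155078e-05],
       [-1.55932554e-04, -9.51999201e-01, -3.06100468e-01,
        -8.50703770e-02],
       [-2.79882757e-04,  3.06100502e-01, -9.51999162e-01,
        -1.92726764e-01],
       [ 0.00000000e+00,  0.00000000e+00,  0.00000000e+00,
         1.00000000e+00]])}
0.15 [ 0.16165826 -0.60323853  0.19056788] [-3.79496391e-04  7.93350499e-01 -6.08764828e-01 -4.74428757e-04] 0.9940863954445779
```

View pics/scene0.png

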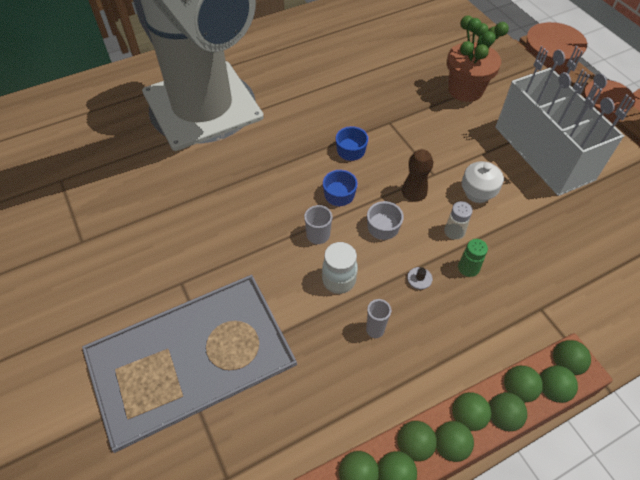

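View pics/top0.png

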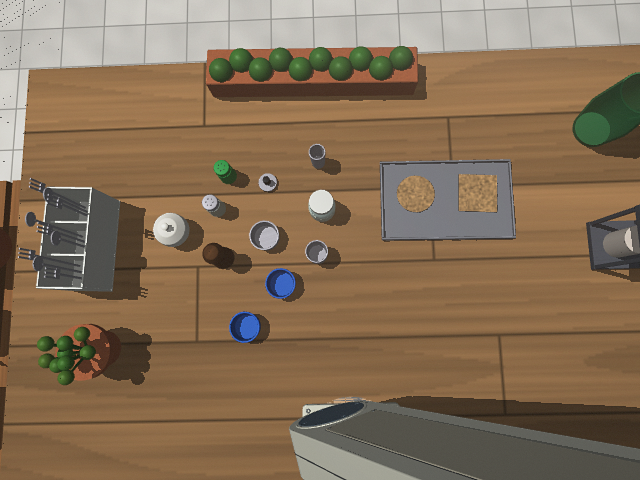

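The scene view shows the grey wide cup at about (385,221), the middle cup at (318,225), the slim cup at (377,319) and the lid at (420,277). The salt shaker is at (458,221), with a green look-alike at (473,257) and two blue wide cups at (351,143) and (340,187). The tray is at lower left. Next I'll enlarge the working area.

```bash
python3 - <<'E'
import cv2
t=cv2.imread("pics/top0.png"); s=cv2.imread("pics/scene0.png")
cv2.imwrite("pics/topc.png",cv2.resize(t[130:330,145:345],(800,800),interpolation=cv2.INTER_CUBIC)[:600+0])
cv2.imwrite("pics/topc1.png",cv2.resize(t[140:280,140:340],(800,560),interpolation=cv2.INTER_CUBIC))
cv2.imwrite("pics/topc2.png",cv2.resize(t[150:250,370:520],(750,500),interpolation=cv2.INTER_CUBIC))
cv2.imwrite("pics/scec1.png",cv2.resize(s[140:350,290:510],(628,600),interpolation=cv2.INTER_CUBIC))
E
```

```text
(no output)
```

View pics/topc1.png

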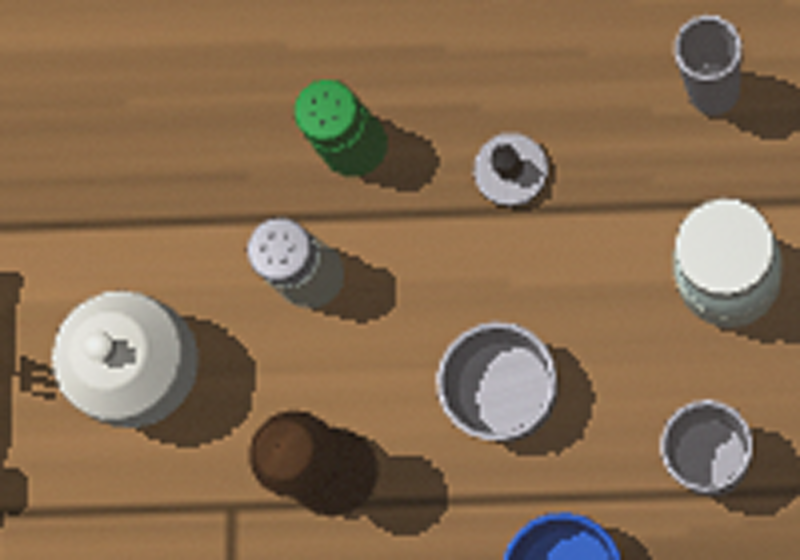

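View pics/topc2.png

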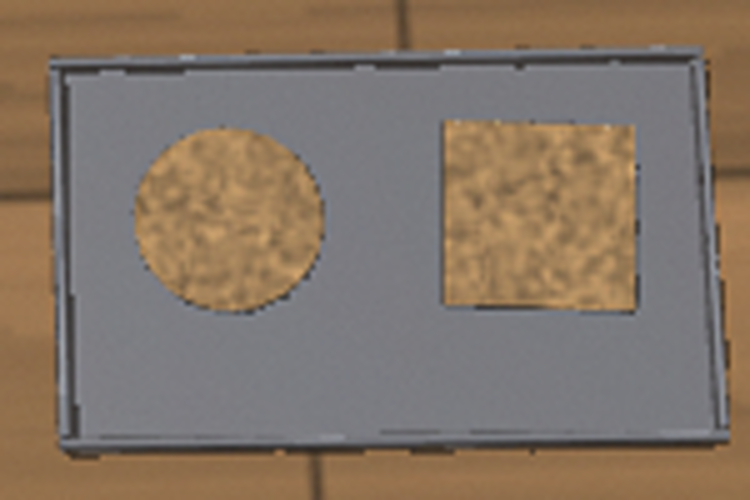

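View pics/scec1.png

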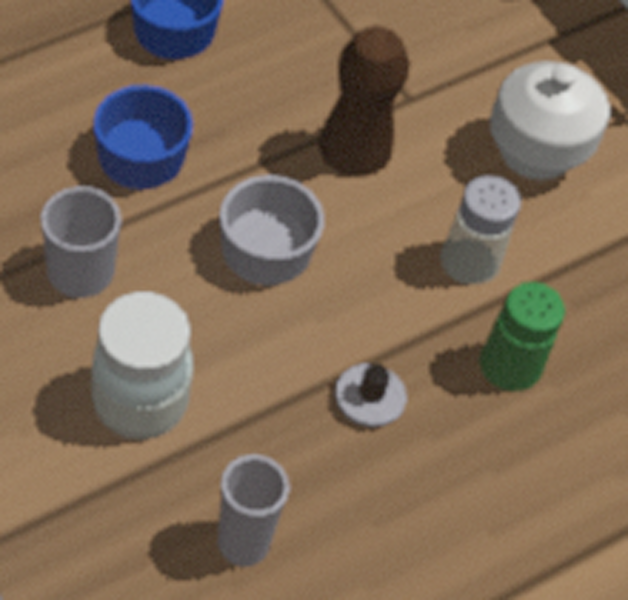

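```bash
cat > h.py <<'E'
from station import *
import numpy as np, cv2
from scipy.spatial.transform import Rotation as R
def unproj(uv,K,T,z):
    d=np.array([(uv[0]-K[0,2])/K[0,0],-(uv[1]-K[1,2])/K[1,1],-1.])
    d=T[:3,:3]@d; o=T[:3,3]
    return o+d*(z-o[2])/d[2]
def proj(p,K,T):
    q=T[:3,:3].T@(np.asarray(p)-T[:3,3]); return np.array([K[0,2]+K[0,0]*q[0]/-q[2],K[1,2]-K[1,1]*q[1]/-q[2]])
def wristT():
    p=np.array(get_tcp_pos()); q=np.array(get_ee_rot())
    T=np.eye(4);T[:3,:3]=R.from_quat(q[[1,2,3,0]]).as_matrix();T[:3,3]=p
    return T@camera_info("wrist")["tool_from_camera"]
def snap(name,fn):
    T=wristT() if name=="wrist" else camera_info(name)["T"]
    im=read_camera(name); cv2.imwrite("pics/"+fn+".png",im[:,:,::-1]); np.save("pics/"+fn+".npy",T); return im,T
def Kc(n): return camera_info(n)["intrinsics"]
def quat(yaw):
    # tool down, jaw (x) direction at angle yaw in world
    c,s=np.cos(yaw),np.sin(yaw)
    M=np.array([[c,s,0],[s,-c,0],[0,0,-1.]])
    q=R.from_matrix(M).as_quat(); return [q[3],q[0],q[1],q[2]]
E
python3 - <<'E'
from h import *
top={'wide':(497,381,.038),'mid':(707,446,.06),'slim':(708,47,.078),'lid':(511,170,.010),'salt':(281,250,.072),'green':(327,110,.072),'jam':(724,248,.085),'sugarknob':(98,346,.09),'pepper':(285,447,.118)}
sce={'wide':(271,221),'mid':(81,219),'slim':(254,486),'lid':(371,394),'salt':(491,202),'green':(534,308),'jam':(145,330),'pepper':(380,50),'sugarknob':(562,75)}
for n,(x,y,z) in top.items():
    a=unproj(((x+.5)/4-.5+140,(y+.5)/4-.5+140),Kc('top'),camera_info('top')['T'],z)
    u,v=sce[n]
    b=unproj((u/2.855-.3+290,v/2.857-.3+140),Kc('scene'),camera_info('scene')['T'],z)
    print(n,a.round(4),b.round(4))
for n,x,y in (('round',230,220),('square',540,216)):
    print(n,unproj((x/5-.4+370,y/5-.4+150),Kc('top'),camera_info('top')['T'],.009).round(4))
for x,y in ((444,122),(635,126),(444,305),(636,311)):
    print(unproj((x/5-.4+370,y/5-.4+150),Kc('top'),camera_info('top')['T'],.009).round(4))
print(unproj((132,366+3),Kc('scene'),camera_info('scene')['T'],.009))
for u,v in ((233,345),(149,382)): print(unproj((u,v),Kc('scene'),camera_info('scene')['T'],.009).round(4))
for y in (0,1.57): print(quat(y))
M=R.from_quat(np.array(get_ee_rot())[[1,2,3,0]]).as_matrix();print(M.round(3))
E
```

```text
wide [0.491  0.1851 0.038 ] [0.4967 0.1855 0.038 ]
mid [0.447 0.064 0.06 ] [0.4504 0.0667 0.06  ]
slim [0.6726 0.0573 0.078 ] [0.6754 0.0589 0.078 ]
lid [0.624  0.1801 0.01  ] [0.6277 0.1828 0.01  ]
salt [0.5642 0.3018 0.072 ] [0.5703 0.3031 0.072 ]
green [0.6452 0.2761 0.072 ] [0.6497 0.2775 0.072 ]
jam [0.5541 0.0509 0.085 ] [0.5583 0.0531 0.085 ]
sugarknob [0.5088 0.3982 0.09  ] [0.5149 0.3975 0.09  ]
pepper [0.4458 0.2858 0.118 ] [0.4585 0.2838 0.118 ]
round [ 0.5841 -0.173   0.009 ]
square [ 0.5812 -0.3188  0.009 ]
[ 0.6286 -0.2769  0.009 ]
[ 0.6235 -0.3667  0.009 ]
[ 0.5397 -0.271   0.009 ]
[ 0.534  -0.3601  0.009 ]
[ 0.55015109 -0.33291317  0.009     ]
[ 0.5891 -0.1697  0.009 ]
[ 0.5846 -0.3152  0.009 ]
[np.float64(0.0), np.float64(1.0), np.float64(0.0), np.float64(0.0)]
[np.float64(0.0), np.float64(0.7073882691671998), np.float64(0.7068251811053661), np.float64(0.0)]
[[ 0.259 -0.966 -0.   ]
 [-0.966 -0.259  0.001]
 [-0.001 -0.    -1.   ]]
```

The grey steel cup (topc1 (497,381)) is the wide cup, because the look-alikes at (562,545) and below are blue. The glass shaker with the steel top (281,250) is the salt shaker, not the green one at (327,110). The scene and top cameras disagree by about 5 mm, so I'll refine each position with the wrist camera.

```bash
python3 - <<'E'
from h import *
p=get_tcp_pos(); movel([p[0],p[1],.25],v=.25)
move_pose([.494,.185,.19],quat(0)); 
snap("wrist","w1"); print(get_time(),get_tcp_pos(),get_joint_pos(),get_ft_force())
E
```

```text
3.5917 [0.49428759 0.18444117 0.19002646] [ 3.34640642e-01  2.82082546e-01  1.84558052e+00 -9.95734761e-05
  1.01385906e+00  3.35742068e-01] [ 0.27306893 -0.81140691  0.28418023]
```

View pics/w1.png

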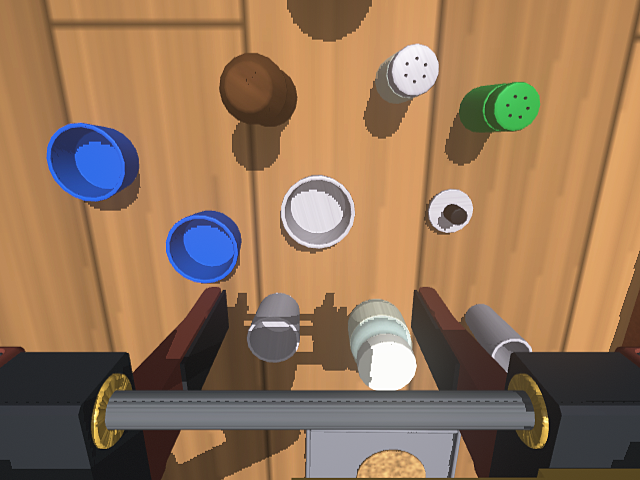

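The wrist view shows the wide cup's rim centred at about (318,212), the lid disc at (450,211), the salt top at (414,69) and the green look-alike at (514,106). The pepper mill is at (255,88) and the mid cup's rim at (274,342).

```bash
python3 - <<'E'
from h import *
T=np.load("pics/w1.npy");K=Kc("wrist")
for n,u,v,z in (('wide',317.5,212,.038),('lid',450,211,.01),('salt',414.5,69,.072),('green',514,106,.072),('mid',274,342,.06),('jam',386,365,.085),('wide rim L',281,212,.038),('R',355,212,.038)):
    print(n,unproj((u,v),K,T,z).round(4))
cv2.imwrite("pics/w1c.png",cv2.resize(cv2.imread("pics/w1.png")[160:260,260:380],(720,600),interpolation=cv2.INTER_CUBIC))
E
```

```text
wide [0.4929 0.1889 0.038 ]
lid [0.6258 0.1833 0.01  ]
salt [0.5661 0.3065 0.072 ]
green [0.6447 0.2803 0.072 ]
mid [0.4503 0.0644 0.06  ]
jam [0.5558 0.0559 0.085 ]
wide rim L [0.459  0.1889 0.038 ]
R [0.5278 0.1889 0.038 ]
```

View pics/w1c.png

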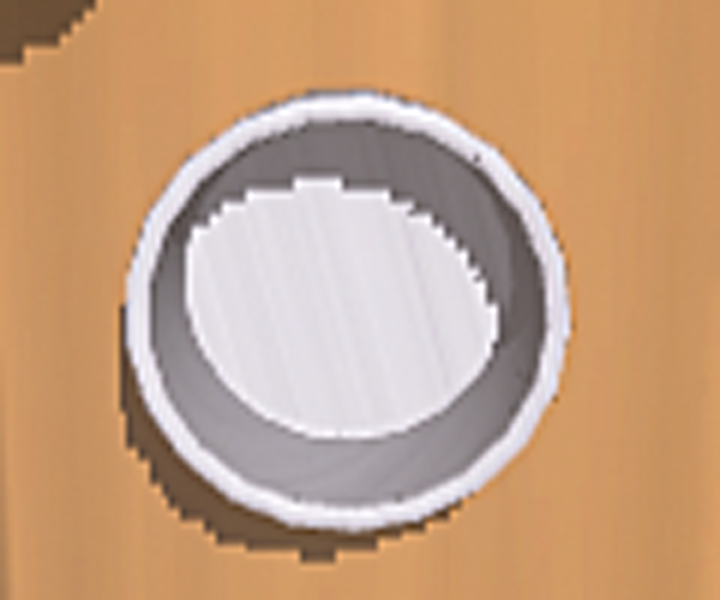

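Steel rim confirmed, centred at about (318,211.6). I'll grasp the wide cup.

```bash
python3 - <<'E'
from h import *
movel([.493,.188,.10],v=.2)
print(movel([.493,.188,.012],v=.08,until_force=8))
print(get_tcp_pos(),get_ft_force())
command_gripper(0.0); print(get_grip_width()*88,get_tcp_pos())
movel([.493,.188,.19],v=.15)
print(get_grip_width()*88, get_ft_force(),get_time())
snap("wrist","w2")
move_pose([.586,-.172,.19],quat(0)); snap("wrist","w3"); print(get_time())
E
```

```text
False
[0.49341383 0.18816054 0.01243425] [0.65612254 0.06896187 0.13774529]
0.26845426334631967 [0.49297123 0.18799611 0.01200131]
0.17440324444423325 [-0.73815058 -0.01399903 -0.57361527] 8.1167
9.6083
```

View pics/w3.png

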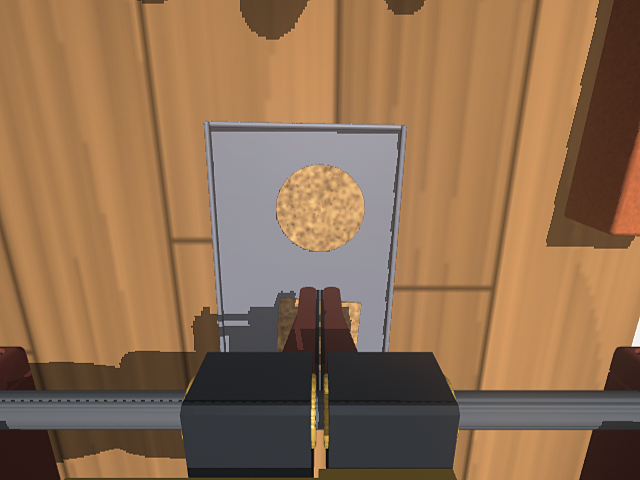

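The gripper closed on nothing; the fingers are shut and the coaster is visible, centred at about (320,208). I'll check what happened to the cup.

View pics/w2.png

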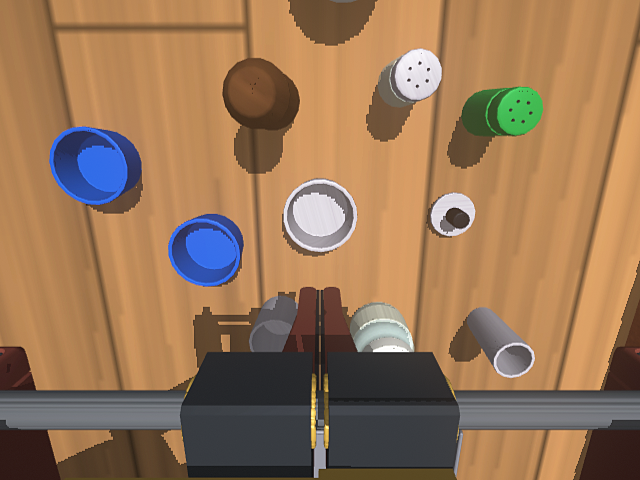

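```bash
python3 - <<'E'
from h import *
T=np.load("pics/w2.npy");K=Kc("wrist")
print(T.round(4))
print(unproj((320,215.5),K,T,.038), unproj((453,215),K,T,.01), unproj((417,75),K,T,.072))
print(proj([.493,.188,.19],K,T))
T=np.load("pics/w3.npy");print(unproj((320,208),K,T,.009))
snap("top","t1");snap("scene","s1"); print(get_grip_width())
E
```

```text
[[ 1.000e+00 -8.000e-04  1.900e-03  4.932e-01]
 [ 2.000e-04  9.519e-01  3.064e-01  2.726e-01]
 [-2.000e-03 -3.064e-01  9.519e-01  3.819e-01]
 [ 0.000e+00  0.000e+00  0.000e+00  1.000e+00]]
[0.49307265 0.18903815 0.038     ] [0.62667472 0.1828404  0.01      ] [0.5657931  0.30555681 0.072     ]
[319.70695717 282.85119256]
[ 0.58690157 -0.16903184  0.009     ]
0.003905380347822531
```

View pics/s1.png

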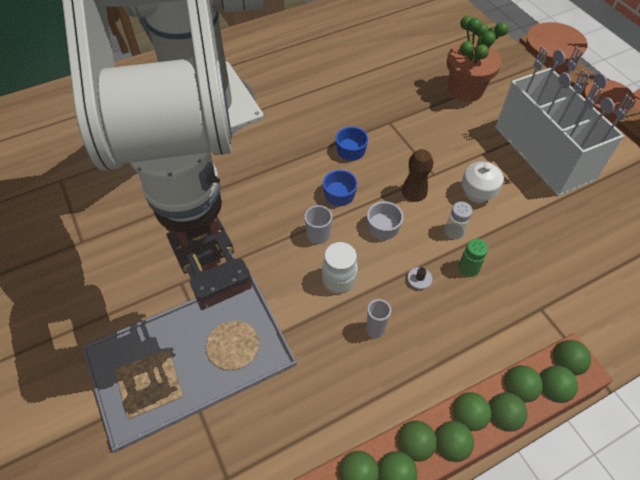

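The cup has not moved at all, yet the fingers shut fully. I'll repeat the grasp and watch it with the cameras in stages.

```bash
python3 - <<'E'
from h import *
command_gripper(1.0)
move_pose([.493,.189,.19],quat(0)); 
movel([.493,.189,.10],v=.25)
movel([.493,.189,.012],v=.08,until_force=8)
print(get_tcp_pos(),get_ft_force(),get_grip_width())
snap("wrist","w4"); snap("scene","s4")
command_gripper(.7);print(get_grip_width(),get_ft_force(),get_time()); snap("wrist","w5")
a=cv2.imread("pics/w4.png");b=cv2.imread("pics/w5.png");s=cv2.imread("pics/s4.png")
cv2.imwrite("pics/c5.png",cv2.resize(np.hstack([a,b]),(800,300)))
cv2.imwrite("pics/c5s.png",cv2.resize(s[100:300,260:500],(720,600)))
E
```

```text
[0.49341187 0.18914759 0.01245709] [ 0.24822837  0.34933975 -0.20407739] 1.0039598288978862
0.7018313885019324 [ 0.38951242  0.12629088 -0.43325525] 14.9417
```

View pics/c5.png

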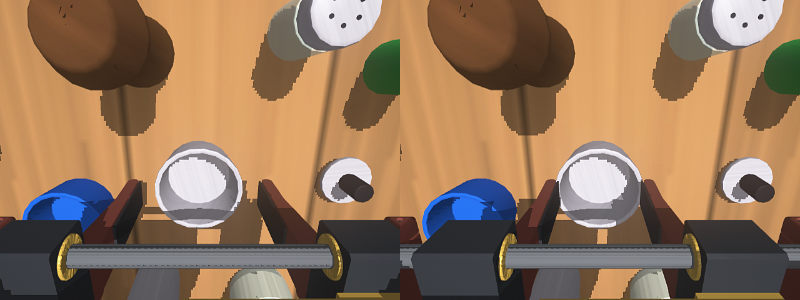

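View pics/c5s.png

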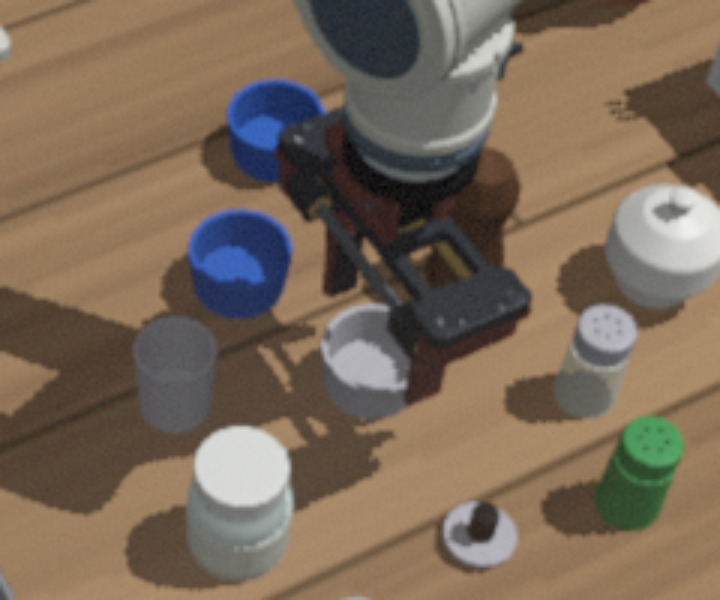

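```bash
python3 - <<'E'
from h import *
K=Kc("wrist");T=np.load("pics/w4.npy")
c=camera_info('scene')
for z in (.012,.031,.05,.07):
    print(z,[proj([.4934+d,.189,z],K,T).round(0) for d in (-.044,.044)],[(proj([.4934+d,.189,z],c['intrinsics'],c['T'])-[260,100]).round(0)*3 for d in (-.044,.044)])
print(get_tcp_pos(),get_grip_width(),get_joint_pos())
snap("scene","s5");s=cv2.imread("pics/s5.png")
cv2.imwrite("pics/c6s.png",cv2.resize(s[130:270,330:430],(600,600),fx=0,fy=0))
cv2.imwrite("pics/c6w.png",cv2.imread("pics/w5.png"))
E
```

```text
0.012 [array([239., 282.]), array([398., 282.])] [array([336., 321.]), array([408., 420.])]
0.031 [array([231., 298.]), array([406., 298.])] [array([339., 303.]), array([411., 402.])]
0.05 [array([222., 316.]), array([415., 316.])] [array([342., 285.]), array([414., 384.])]
0.07 [array([210., 340.]), array([426., 340.])] [array([345., 267.]), array([420., 366.])]
[0.49297808 0.18900242 0.01196928] 0.7054166743892881 [3.43562895e-01 5.63368903e-01 1.93886972e+00 2.71330054e-06
 6.39412598e-01 3.43583354e-01]
```

View pics/c6w.png

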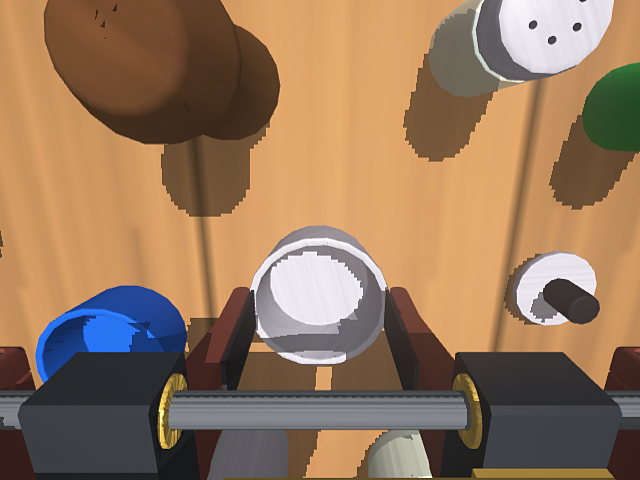

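View pics/c6s.png

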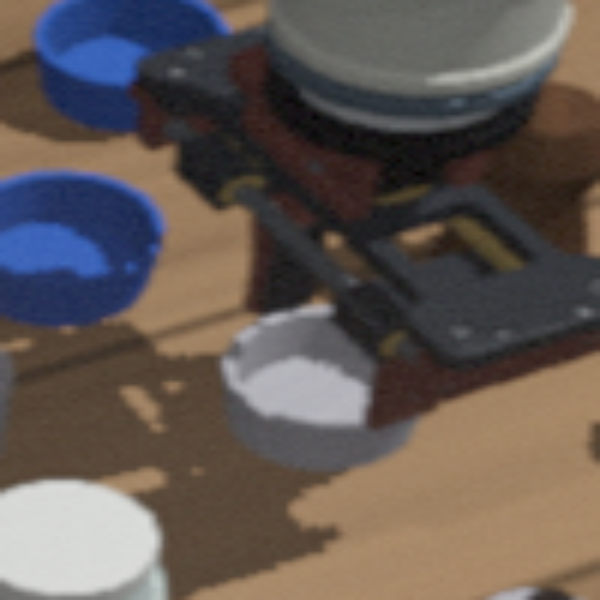

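```bash
python3 - <<'E'
from h import *
command_gripper(.6);print(get_grip_width(),get_ft_force(),get_time(),get_tcp_pos()); snap("wrist","w6")
command_gripper(.4);print(get_grip_width(),get_ft_force(),get_time(),get_tcp_pos()); snap("wrist","w7")
a=cv2.imread("pics/w6.png");b=cv2.imread("pics/w7.png")
cv2.imwrite("pics/c7.png",np.hstack([a[200:480,140:500],b[200:480,140:500]]))
E
```

```text
0.5966243321389052 [0.22666852 0.35070696 0.79816625] 15.425 [0.49299498 0.18901208 0.01198439]
0.4010316410026318 [-0.32882491 -0.57960795  0.02796866] 15.975 [0.49301516 0.18900356 0.01201986]
```

View pics/c7.png

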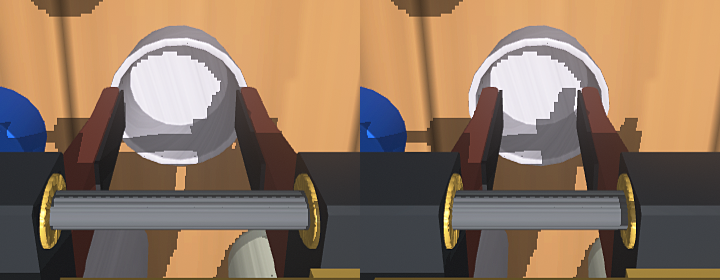

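The fingers appear to pass over the rim, so the tips must be higher than the reported z. I'll check by touching the bare table with the shut gripper.

```bash
python3 - <<'E'
from h import *
movel([.493,.189,.16],v=.25)
command_gripper(0)
move_pose([.47,-.03,.16],quat(0))
movel([.47,-.03,.04],v=.15)
r=movel([.47,-.03,-.03],v=.03,until_force=4); print(r,get_tcp_pos(),get_ft_force())
snap("scene","s8"); snap("wrist","w8")
movel([.47,-.03,.12],v=.25);print(get_time())
s=cv2.imread("pics/s8.png")
cv2.imwrite("pics/c8.png",s[100:380,160:520])
E
```

```text
False [ 0.47004949 -0.03000906 -0.02991885] [-0.09839637  0.95048979 -0.37638208]
22.6167
```

View pics/c8.png

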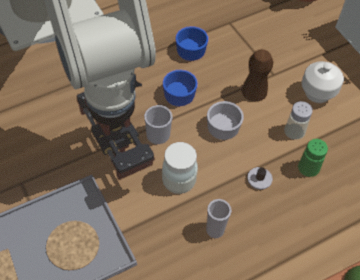

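View pics/w8.png

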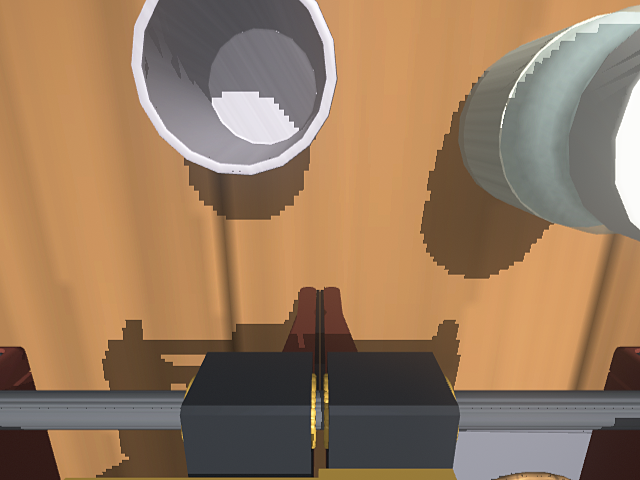

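There's no contact even at a reported z of -0.03, so the fingertips sit more than 30 mm above the stated TCP. I'll keep lowering gently until contact.

```bash
python3 - <<'E'
from h import *
movel([.47,-.03,-.025],v=.2); wait(.2)
r=movel([.47,-.03,-.07],v=.02,until_force=2.5); print(r,get_tcp_pos(),get_ft_force(),get_time())
snap("wrist","w9")
movel([.47,-.03,.02],v=.2)
E
```

```text
True [ 0.47004144 -0.03001487 -0.0311356 ] [-0.39672545  0.29021436  4.69667537] 24.4167
```

View pics/w9.png

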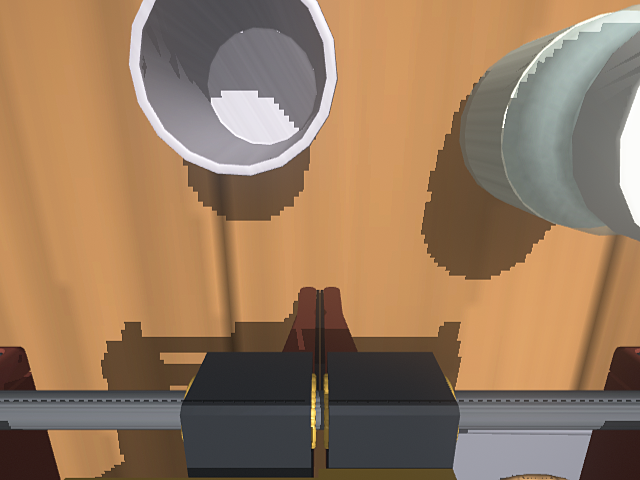

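```bash
python3 - <<'E'
from h import *
for n in('scene','top'):
    c=camera_info(n)
    for z in (-.03,0,.05): print(n,z,proj([.47,-.03,z],c['intrinsics'],c['T']).round(1))
s=cv2.imread("pics/s8.png"); cv2.imwrite("pics/c9.png",cv2.resize(s[190:310,230:350],(600,600),interpolation=cv2.INTER_CUBIC))
E
```

```text
scene -0.03 [278.5 270.4]
scene 0 [277.6 262.2]
scene 0.05 [275.8 247.5]
top -0.03 [356.4 245.2]
top 0 [356.9 243.4]
top 0.05 [357.9 240.4]
```

View pics/c9.png

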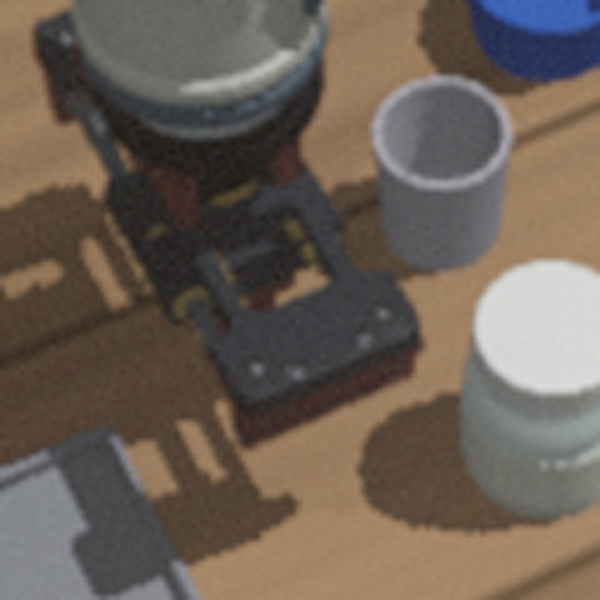

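The table contact came at a reported z of -0.031, so the true tip height is the reported z plus 31 mm. I'll apply that and also leave more room around the gripper body. Retrying the wide cup.

```bash
cat >> h.py <<'E'
DZ=.031   # true tip z = reported + DZ
def L(x,y,z,v=.15,**k): return movel([x,y,z-DZ],v=v,**k)
def P(x,y,z,yaw=0): move_pose([x,y,z-DZ],quat(yaw))
E
python3 - <<'E'
from h import *
L(.47,-.03,.19,v=.3); command_gripper(1)
P(.493,.188,.19)
L(.493,.188,.08,v=.2)
print(L(.493,.188,.012,v=.06,until_force=8),get_tcp_pos(),get_ft_force())
snap("wrist","w10")
command_gripper(0.0); print(get_grip_width()*88,get_tcp_pos())
L(.493,.188,.04,v=.06)
print(get_grip_width()*88, get_ft_force(),get_time())
snap("wrist","w11")
a=cv2.imread("pics/w10.png");b=cv2.imread("pics/w11.png")
cv2.imwrite("pics/c11.png",cv2.resize(np.hstack([a,b]),(800,300)))
E
```

```text
False [ 0.49329308  0.18810332 -0.01868205] [-0.55040257  0.43885859 -1.11170059]
69.22843191688358 [ 0.49306353  0.18803898 -0.0187953 ]
68.83516470877882 [-0.48315664  0.40234786 -1.91815781] 30.85
```

View pics/c11.png

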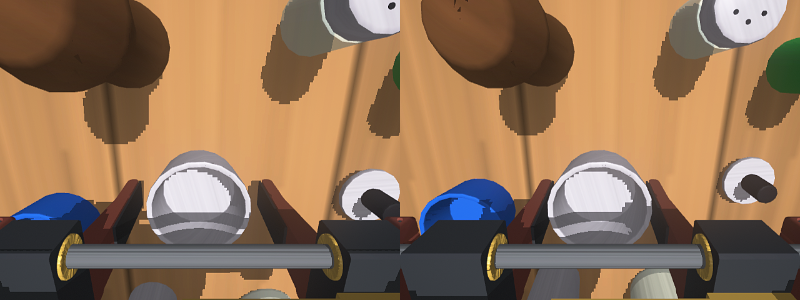

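The wide cup is held: width 69 mm, and Fz shows its weight. I'll carry it to the round coaster.

```bash
python3 - <<'E'
from h import *
L(.493,.188,.19,v=.2)
P(.587,-.171,.19)
L(.587,-.171,.05,v=.15); wait(.1)
print(L(.587,-.171,.019,v=.03,until_force=3),get_tcp_pos(),get_ft_force())
command_gripper(1.0); wait(.2)
L(.587,-.171,.10,v=.15)
snap("wrist","w12"); 
print(get_time(),get_ft_force())
E
```

```text
True [ 0.5865179  -0.17088408 -0.00992671] [-0.23941284 -0.56811894  4.45622055]
36.7 [0.52797444 0.27432585 0.07267162]
```

View pics/w12.png

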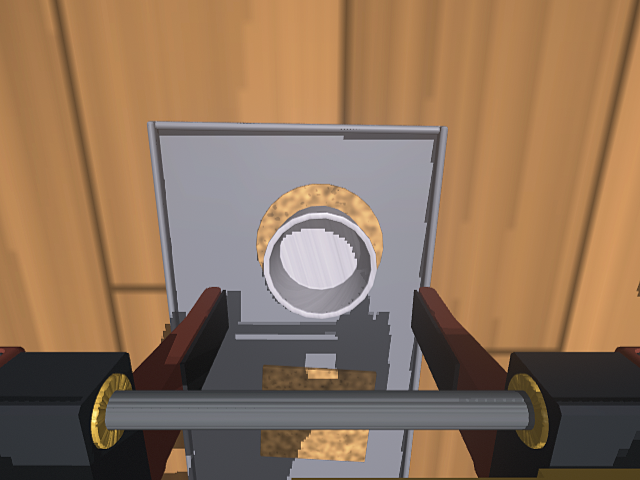

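The wide cup stands on the round coaster, rim centre at about (320,266) and coaster centre at about (320,246). I'll compute the offset and go look at the middle cup.

```bash
python3 - <<'E'
from h import *
T=np.load("pics/w12.npy");K=Kc("wrist")
print(unproj((320,266),K,T,.047),unproj((320,246),K,T,.009))
L(.587,-.171,.19,v=.3)
P(.449,.065,.19,np.pi/2)
snap("wrist","w13"); print(get_time(),get_tcp_pos(),get_joint_pos().round(2) if hasattr(get_joint_pos(),'round') else get_joint_pos())
E
```

```text
[ 0.58725942 -0.16944848  0.047     ] [ 0.58717405 -0.16919148  0.009     ]
38.2667 [0.44939472 0.06451876 0.15847492] [ 0.12  0.22  2.02 -0.    0.9  -1.45]
```

View pics/w13.png

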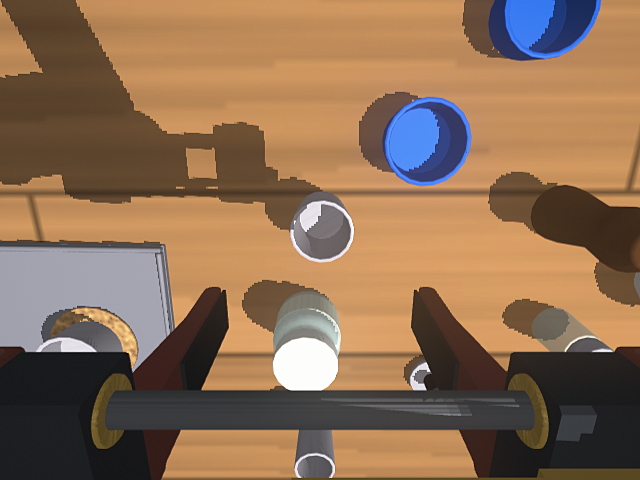

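```bash
python3 - <<'E'
from h import *
T=np.load("pics/w13.npy");K=Kc("wrist")
print(unproj((322.5,231),K,T,.06),unproj((305,364),K,T,.085),unproj((315,467),K,T,.078))
E
```

```text
[0.44795396 0.06729289 0.06      ] [0.55404875 0.05287825 0.085     ] [0.67097675 0.0603944  0.078     ]
```

```bash
python3 - <<'E'
from h import *
y=np.pi/2
L(.449,.066,.10,v=.2)
print(L(.449,.066,.036,v=.06,until_force=6),get_tcp_pos(),get_ft_force())
command_gripper(0.0); print(get_grip_width()*88,get_tcp_pos())
L(.449,.066,.20,v=.15)
print(get_grip_width()*88, get_ft_force(),get_time())
P(.587,-.170,.20,y)
L(.587,-.170,.10,v=.15); wait(.1); snap("wrist","w14")
E
```

```text
False [0.44926156 0.06601244 0.00526643] [0.67445277 0.24436618 0.14457888]
51.277077492702375 [0.44908264 0.06605661 0.0050605 ]
51.722419721499584 [-1.38141187  0.11374524 -2.33152255] 41.9917
```

View pics/w14.png

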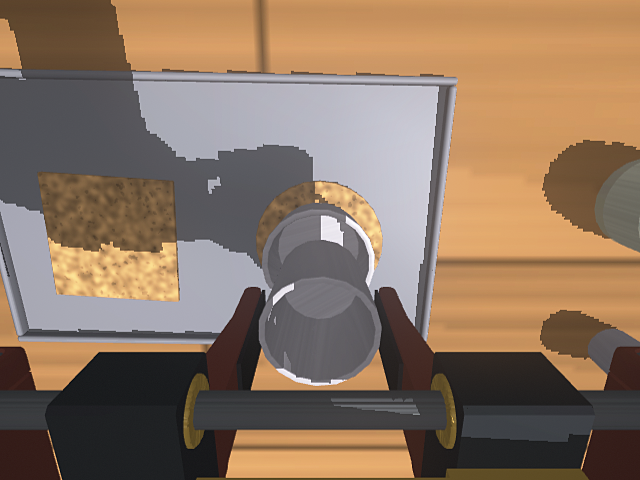

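```bash
python3 - <<'E'
from h import *
T=np.load("pics/w14.npy");K=Kc("wrist")
def at(u,v,d): return T[:3,:3]@np.array([(u-K[0,2])/K[0,0]*d,-(v-K[1,2])/K[1,1]*d,-d])+T[:3,3]
print(T[:3,3],at(320,332,379.5*.052/121),at(319,261,379.5*.07/112), unproj((319,261),K,T,.047))
E
```

```text
[ 0.50363355 -0.16977115  0.26283044] [ 0.5900136  -0.16964411  0.11932748] [ 0.58702367 -0.17024082  0.04050776] [ 0.58458852 -0.1702271   0.047     ]
```

```bash
python3 - <<'E'
from h import *
x=.5855
L(x,-.170,.07,v=.1); wait(.1)
print(L(x,-.170,.045,v=.03,until_force=3),get_tcp_pos(),get_ft_force())
command_gripper(1.0); wait(.2)
L(x,-.170,.12,v=.15); snap("wrist","w15"); print(get_time())
E
```

```text
True [ 0.58538252 -0.16970203  0.02151711] [0.92199636 0.17822973 0.55932252]
46.7417
```

View pics/w15.png

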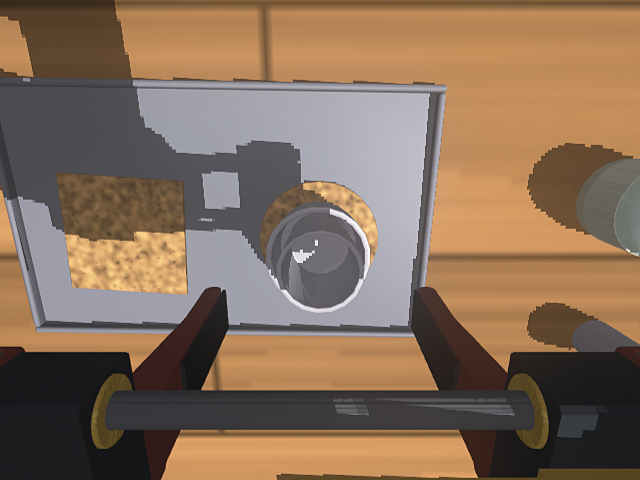

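```bash
python3 - <<'E'
import cv2
a=cv2.imread("pics/w15.png")
cv2.imwrite("pics/c15.png",cv2.resize(a[170:330,240:400],(600,600),interpolation=cv2.INTER_CUBIC))
E
```

```text
(no output)
```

View pics/c15.png

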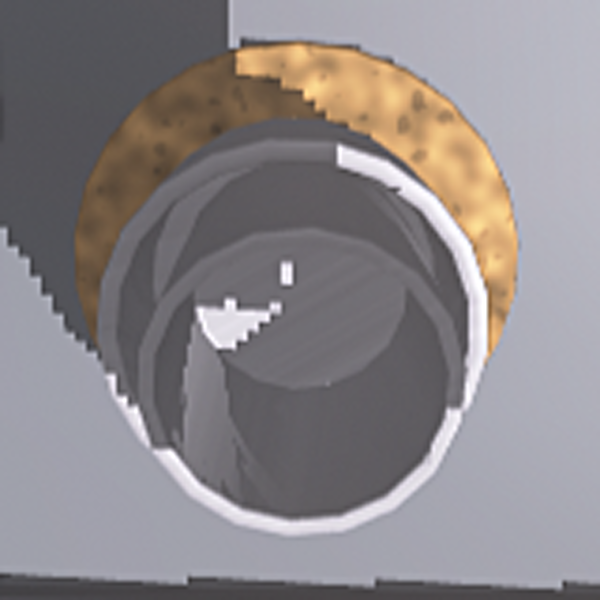

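```bash
python3 - <<'E'
from h import *
T=np.load("pics/w15.npy").copy();K=Kc("wrist"); T[2,3]+=.006
print("mid",unproj((320.3,271.9),K,T,.077),"wide",unproj((318.4,257.5),K,T,.047),"coast",unproj((319,246-0),K,T,.009))
L(.5855,-.17,.2,v=.3)
P(.674,.058,.21,np.pi/2)
snap("wrist","w16"); print(get_time(),get_tcp_pos())
E
```

```text
mid [ 0.58657767 -0.16920347  0.077     ] wide [ 0.58826737 -0.17041196  0.047     ] coast [ 0.59253706 -0.17004465  0.009     ]
48.175 [0.67333811 0.05645108 0.17829403]
```

View pics/w16.png

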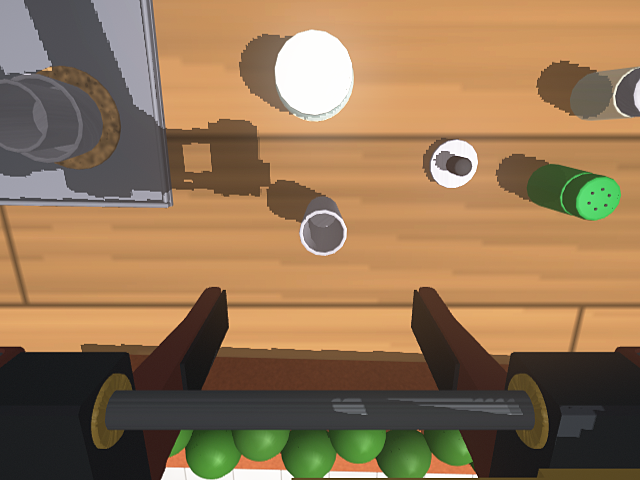

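The mid cup sits about 2 mm off centre in the wide cup. In this view the slim cup's rim centre is at about (323.5,232.5).

```bash
python3 - <<'E'
from h import *
K=Kc("wrist");T=np.load("pics/w16.npy").copy(); print(unproj((323.5,232.5),K,T,.078)); T[2,3]+=.006
s=unproj((323.5,232.5),K,T,.078); print(s, unproj((453,163),K,T,.01),unproj((597,198),K,T,.072))
x,y=.673,.058
L(x,y,.12,v=.2)
print(L(x,y,.054,v=.06,until_force=6),get_tcp_pos(),get_ft_force())
command_gripper(0.0); print(get_grip_width()*88)
L(x,y,.24,v=.2)
print(get_grip_width()*88, get_ft_force(),get_time())
P(.587,-.170,.24,np.pi/2)
L(.587,-.170,.17,v=.15); wait(.1); snap("wrist","w17")
E
```

```text
[0.67373996 0.06028482 0.078     ]
[0.67546319 0.06034535 0.078     ] [0.62629205 0.1838725  0.01      ] [0.64803368 0.28229265 0.072     ]
False [0.67338975 0.05801914 0.02346107] [-0.23479324  0.55256613 -0.08603001]
38.47344843359911
38.551385243358204 [-0.21071925 -0.20101679 -1.21865222] 51.9417
```

View pics/w17.png

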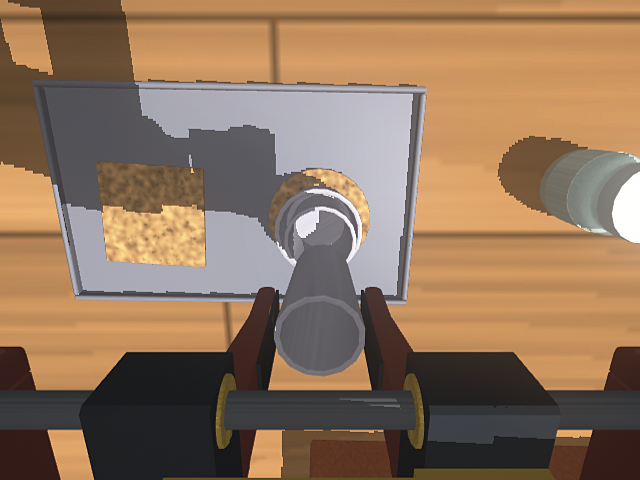

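```bash
python3 - <<'E'
import cv2
a=cv2.imread("pics/w17.png")
cv2.imwrite("pics/c17.png",cv2.resize(a[150:390,240:400],(533,800),interpolation=cv2.INTER_CUBIC)[:600])
E
```

```text
(no output)
```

View pics/c17.png

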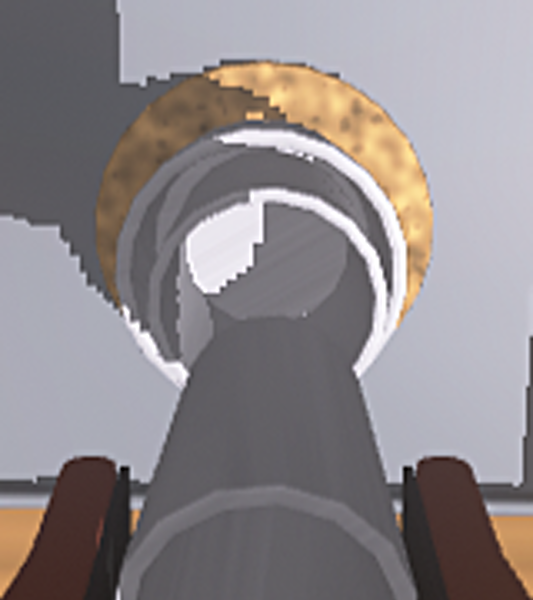

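```bash
python3 - <<'E'
from h import *
K=Kc("wrist");T=np.load("pics/w17.npy").copy(); T[2,3]+=.006
print("mid",unproj((320.3,239),K,T,.077),"slim",unproj((319.7,335),K,T,.194))
def at(u,v,d): return T[:3,:3]@np.array([(u-K[0,2])/K[0,0]*d,-(v-K[1,2])/K[1,1]*d,-d])+T[:3,3]
print(at(319.7,335,379.5*.039/90),at(320.3,239,379.5*.052/71))
E
```

```text
mid [ 0.58502206 -0.16922424  0.077     ] slim [ 0.59242671 -0.1696113   0.194     ]
[ 0.59212004 -0.1696114   0.19450098] [ 0.58616125 -0.16921843  0.07332856]
```

```bash
python3 - <<'E'
from h import *
x,y=.5845,-.1697
L(x,y,.135,v=.1); wait(.1)
print(L(x,y,.078,v=.04,until_force=2.5),get_tcp_pos()[2]+DZ,get_ft_force())
snap("wrist","w18");print(get_time())
E
```

```text
True 0.08088849876378344 [-0.74638413  0.62505325  4.81391265]
55.55
```

View pics/w18.png

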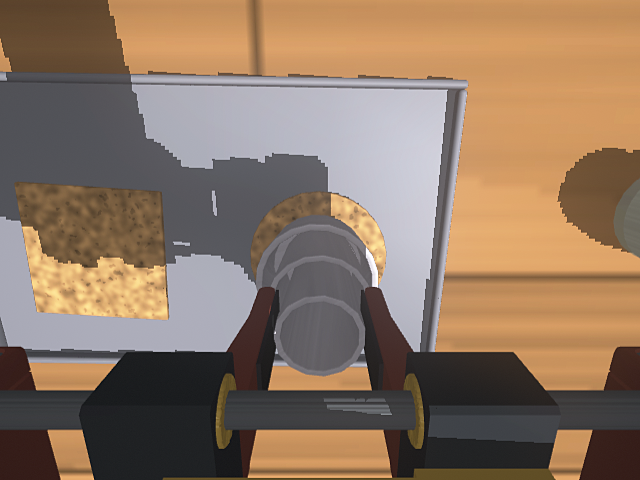

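Contact came at a tip height of 0.0809 m against an expected 0.081, so the slim cup is on the mid cup's floor. I'll release it and go to the lid.

```bash
python3 - <<'E'
from h import *
x,y=.5845,-.1697
command_gripper(1.0); wait(.2)
L(x,y,.16,v=.15); snap("wrist","w19"); 
L(x,y,.21,v=.3)
P(.626,.182,.17,np.pi/2); snap("wrist","w20"); print(get_time(),get_tcp_pos())
a=cv2.imread("pics/w19.png")
cv2.imwrite("pics/c19.png",cv2.resize(a[150:310,240:400],(600,600),interpolation=cv2.INTER_CUBIC))
E
```

```text
59.0917 [0.62624878 0.18064124 0.13900716]
```

View pics/c19.png

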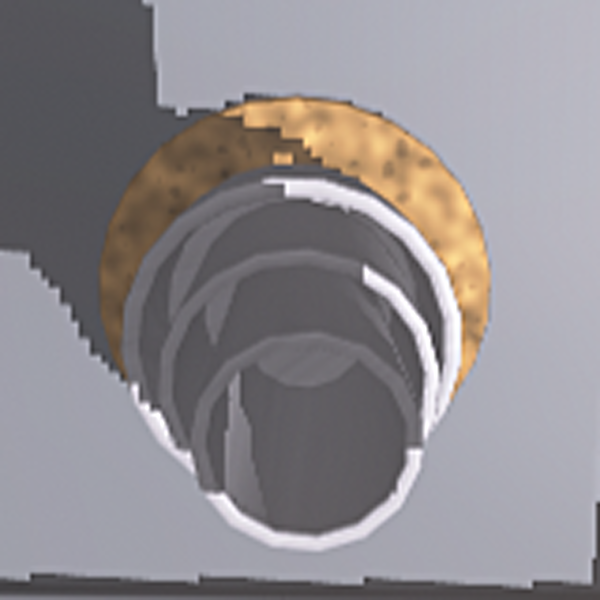

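View pics/w20.png

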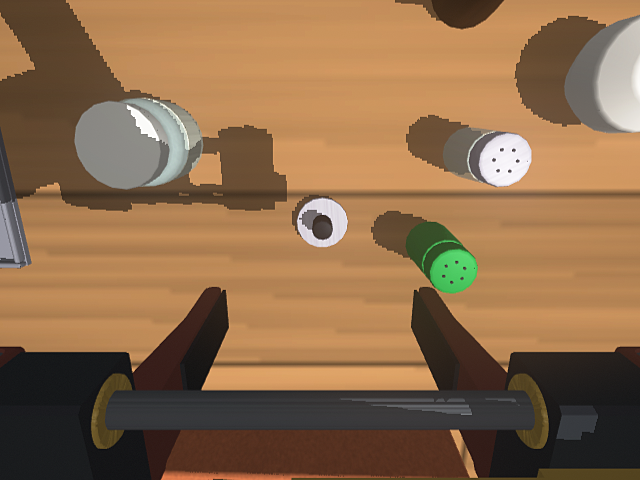

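```bash
python3 - <<'E'
from h import *
K=Kc("wrist");T=np.load("pics/w19.npy").copy(); T[2,3]+=.006
print("slim",unproj((322.1,267.6),K,T,.105))
c=lambda x,y:(240+x/3.75,150+y/3.75)
print("mid",unproj(c(299,370),K,T,.077),"wide",unproj(c(293,335),K,T,.047))
T=np.load("pics/w20.npy").copy(); T[2,3]+=.006
print("lid",unproj((321.5,222),K,T,.01),unproj((322,228.5),K,T,.034),"salt",unproj((506,159),K,T,.072),"green",unproj((453,271),K,T,.072))
P(.6265,.183,.15,0); snap("wrist","w21")
print(get_time())
E
```

```text
slim [ 0.5871539  -0.16766352  0.105     ]
mid [ 0.58394064 -0.16911124  0.077     ] wide [ 0.58631611 -0.17030494  0.047     ]
lid [0.62710548 0.18280705 0.01      ] [0.62644547 0.18311591 0.034     ] salt [0.56653917 0.30899768 0.072     ] green [0.64909566 0.28145364 0.072     ]
60.5417
```

View pics/w21.png

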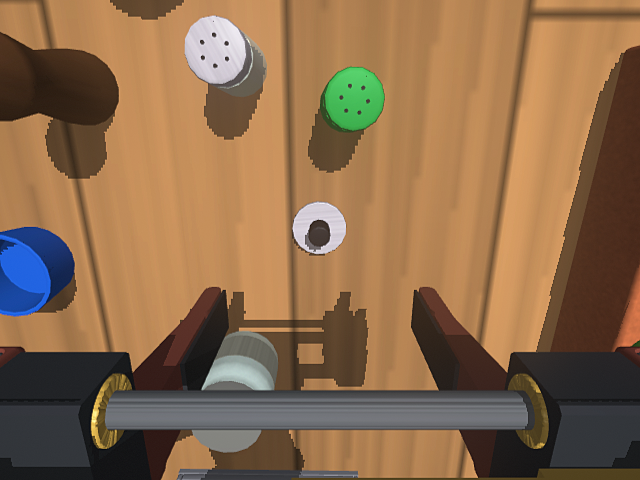

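```bash
python3 - <<'E'
from h import *
x,y=.6268,.183
L(x,y,.06,v=.15); wait(.1)
print(L(x,y,.0135,v=.04,until_force=4),get_tcp_pos(),get_ft_force())
command_gripper(0.0); print(get_grip_width()*88)
L(x,y,.05,v=.1);
print(get_grip_width()*88, get_ft_force(),get_time())
L(x,y,.22,v=.2)
P(.586,-.169,.22,0); L(.586,-.169,.15,v=.15);wait(.1);snap("wrist","w22");print(get_grip_width()*88)
a=cv2.imread("pics/w22.png")
cv2.imwrite("pics/c22.png",cv2.resize(a[190:350,220:420],(750,600),interpolation=cv2.INTER_CUBIC))
E
```

```text
False [ 0.62708966  0.18306733 -0.01716499] [-0.17404216 -0.2038354  -0.42435165]
16.420125113122634
16.161770490581862 [-0.69133743 -0.11966516 -0.35011189] 64.3167
16.333811083599542
```

View pics/w22.png

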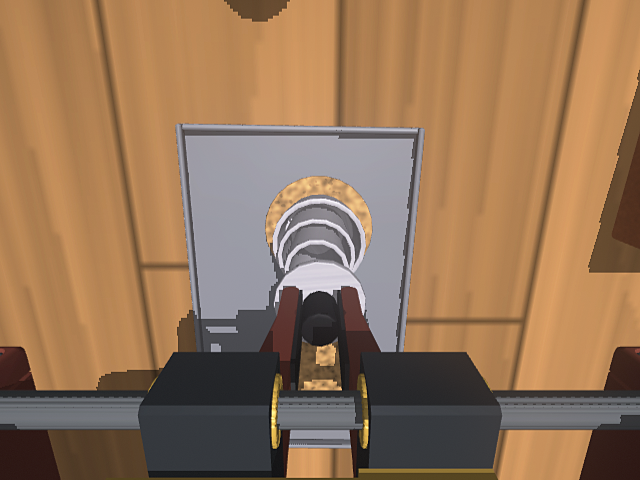

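View pics/c22.png

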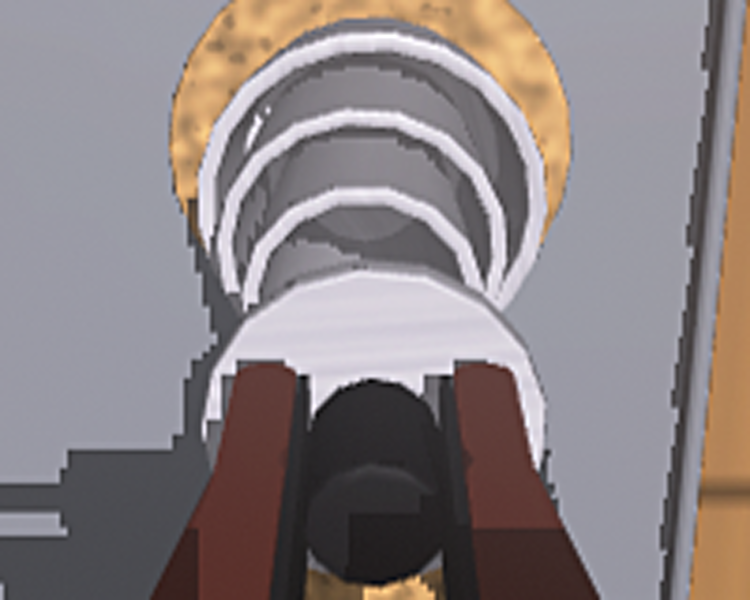

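```bash
python3 - <<'E'
from h import *
K=Kc("wrist");T0=np.load("pics/w22.npy")
for dz in (0,.006):
    T=T0.copy();T[2,3]+=dz
    for n,u,v,z,r in (("slim",317.6,240.1,.105,.0195),("lid",319.7,261.5,.1465,.0225),("mid",317,218.8,.077,.026),("wide",319.5,198,.047,.035),("coast",319,176,.009,.045)):
        p=unproj((u,v),K,T,z)-[0,r,0]; print(dz,n,p.round(4))
E
```

```text
0 slim [ 0.5865 -0.1687  0.105 ]
0 lid [ 0.5876 -0.1692  0.1465]
0 mid [ 0.586  -0.1697  0.077 ]
0 wide [ 0.5876 -0.1711  0.047 ]
0 coast [ 0.5873 -0.1708  0.009 ]
0.006 slim [ 0.5864 -0.1706  0.105 ]
0.006 lid [ 0.5876 -0.1715  0.1465]
0.006 mid [ 0.586  -0.1712  0.077 ]
0.006 wide [ 0.5877 -0.1723  0.047 ]
0.006 coast [ 0.5873 -0.1716  0.009 ]
```

```bash
python3 - <<'E'
from h import *
x,y=.585,-.1683
L(x,y,.13,v=.1); wait(.2)
print(L(x,y,.110,v=.02,until_force=1.5),get_tcp_pos()[2]+DZ,get_ft_force())
command_gripper(.6); wait(.2)
L(x,y,.16,v=.1);wait(.1);snap("wrist","w23");L(x,y,.22,v=.2); command_gripper(1)
snap("scene","s23"); print(get_time())
a=cv2.imread("pics/w23.png");b=cv2.imread("pics/s23.png")
cv2.imwrite("pics/c23.png",np.hstack([cv2.resize(a[160:320,240:400],(400,400)),cv2.resize(b[270:430,160:320],(400,400))]))
E
```

```text
True 0.11349580494287409 [-0.03807638  0.45656173  4.46418831]
71.6667
```

View pics/c23.png

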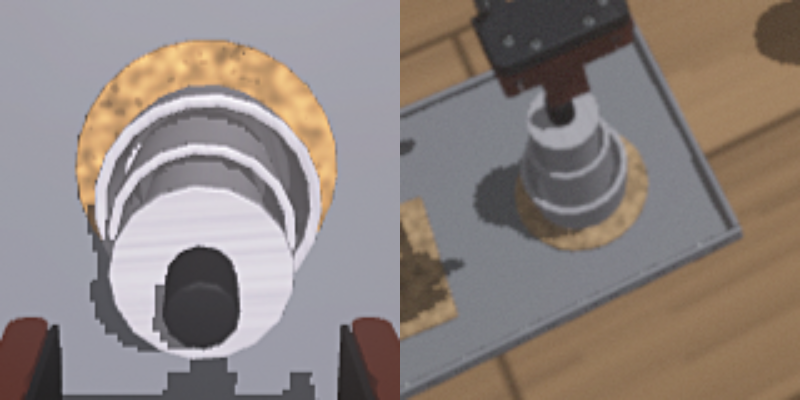

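The lid sits level; contact came at 0.1135 m, exactly as expected. Now the salt shaker. I'll use yaw 70° to keep the body clear of the sugar bowl, the green shaker and the pepper mill.

```bash
python3 - <<'E'
from h import *
yw=np.deg2rad(70)
P(.566,.305,.20,yw); snap("wrist","w24"); print(get_time(),get_tcp_pos())
a=cv2.imread("pics/w24.png")
cv2.imwrite("pics/c24.png",cv2.resize(a[160:320,220:420],(750,600),interpolation=cv2.INTER_CUBIC))
E
```

```text
73.45 [0.56657552 0.30390394 0.16912161]
```

View pics/w24.png

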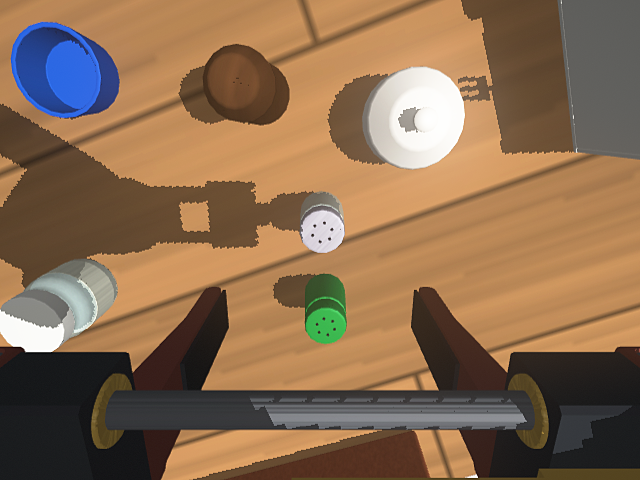

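View pics/c24.png

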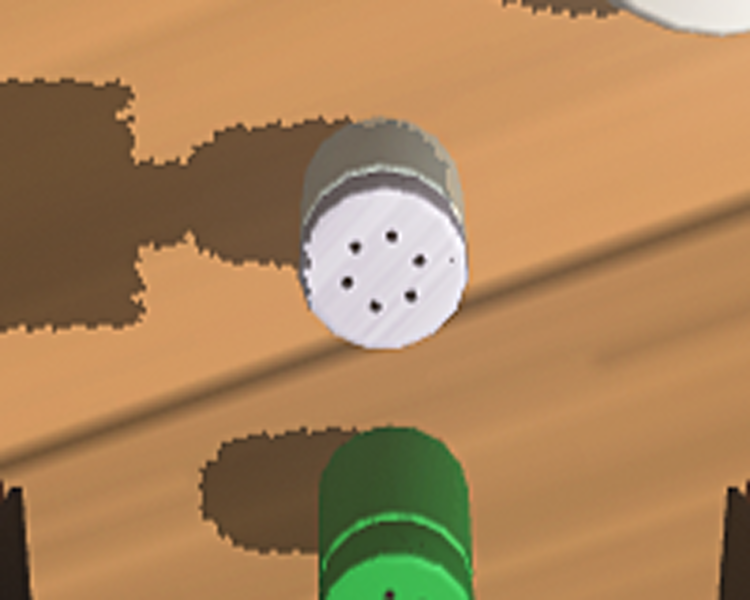

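The steel-capped glass shaker is confirmed, top centre at about (322.4,231.5); the green one is at (325,325) and stays put. I'll grasp the salt.

```bash
python3 - <<'E'
from h import *
K=Kc("wrist");T=np.load("pics/w24.npy").copy()
a=unproj((322.4,231.5),K,T,.072);T[2,3]+=.006;b=unproj((322.4,231.5),K,T,.072);print(a,b)
x,y=(a+b)[:2]/2
print("sugar/green",unproj((425,118),K,T,.09),unproj((325,325),K,T,.072))
L(x,y,.11,v=.2);wait(.1)
print(L(x,y,.046,v=.05,until_force=4),get_tcp_pos(),get_ft_force())
snap("wrist","w25")
command_gripper(0.0); print(get_grip_width()*88)
L(x,y,.08,v=.08); print(get_grip_width()*88,get_ft_force(),get_time())
E
```

```text
[0.56649355 0.30682064 0.072     ] [0.56812594 0.30627164 0.072     ]
sugar/green [0.51058904 0.40288776 0.09      ] [0.64927794 0.27925332 0.072     ]
False [0.56758761 0.30668614 0.01538559] [ 0.1921716  -0.29783566 -0.41365452]
37.06893202422988
36.53117563588251 [-0.94729006 -0.8177619  -0.54345995] 77.0583
```

View pics/w25.png

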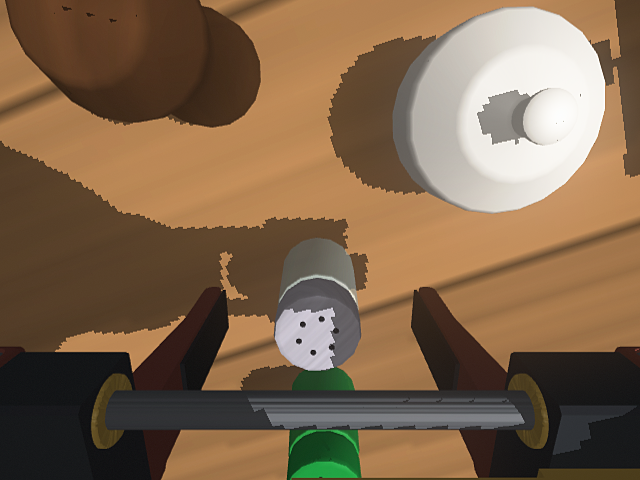

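```bash
python3 - <<'E'
from h import *
L(.567,.3065,.27,v=.15)
P(.584,-.316,.27,0); 
L(.584,-.316,.15,v=.15); wait(.1); snap("wrist","w26"); print(get_grip_width()*88,get_time())
E
```

```text
37.04961065154548 81.8
```

View pics/w26.png

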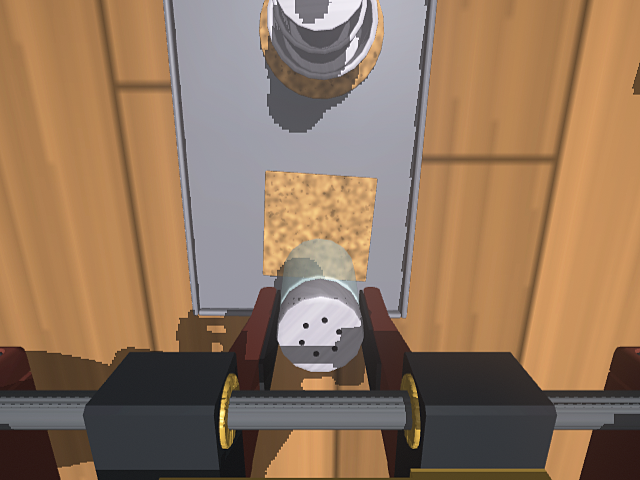

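```bash
python3 - <<'E'
from h import *
K=Kc("wrist");T=np.load("pics/w26.npy").copy();T[2,3]+=.003
c=np.mean([unproj(p,K,T,.009) for p in ((265,171),(377,178),(366,280),(263,275))],axis=0)
print(c, "salt top",unproj((320,329),K,T,.15-.046+.072))
x,y=c[:2]*.5+np.array([.584,-.316])*.5; print(x,y)
L(x,y,.075,v=.12); wait(.1)
print(L(x,y,.052,v=.02,until_force=2.5),get_tcp_pos()[2]+DZ,get_ft_force())
command_gripper(1.0); wait(.3)
L(x,y,.16,v=.15); snap("wrist","w27"); 
p=get_tcp_pos(); move_pose([.45,-.25,.22],quat(0)); wait(.5)
snap("scene","s27");snap("top","t27"); print(get_time())
a=cv2.imread("pics/s27.png");b=cv2.imread("pics/t27.png")
cv2.imwrite("pics/c27.png",np.hstack([cv2.resize(a[270:430,80:300],(550,400)),cv2.resize(b[120:280,370:470],(250,400))]))
E
```

```text
[ 0.5840786  -0.31729924  0.009     ] salt top [ 0.58547018 -0.31434564  0.176     ]
0.5840392978482474 -0.3166496180292978
True 0.05485957482857622 [ 0.2246623  -0.03340007  3.21113876]
87.05
```

View pics/w27.png

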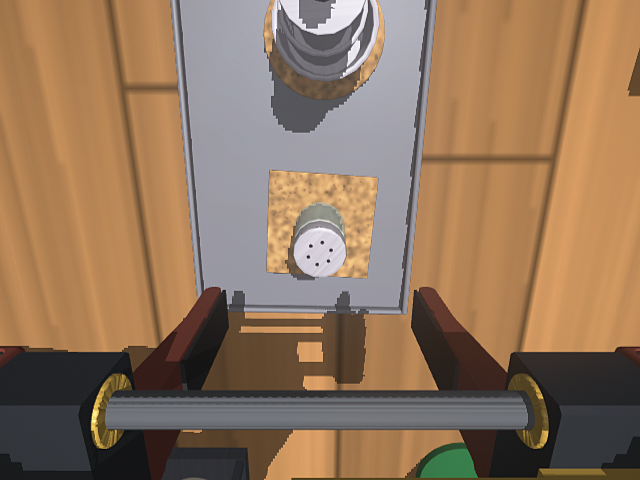

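View pics/s27.png

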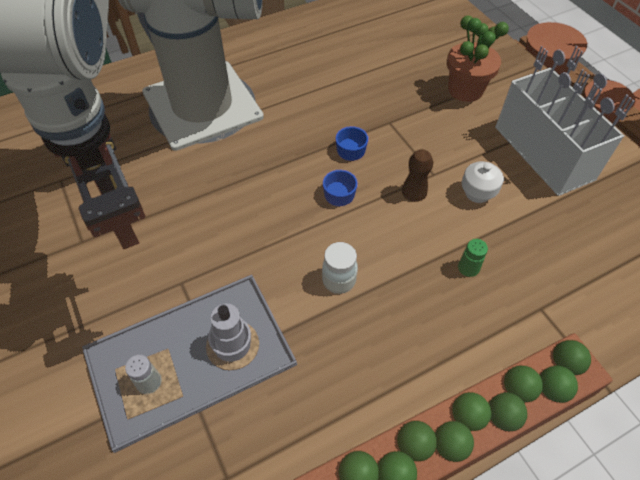

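View pics/c27.png

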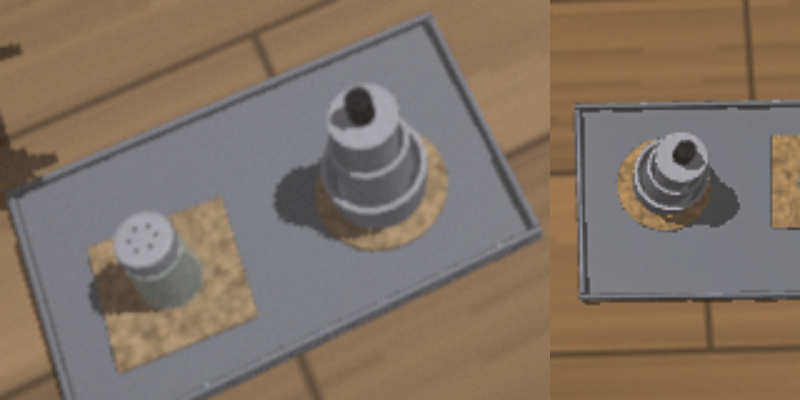

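Both coasters are loaded and upright: the stack with its lid on the round one (scene (228,335)) and the shaker on the square one ((145,378)). The sugar bowl, jam jar and pepper mill are at the same pixels as at the start. One last numeric check, then I hand in.

```bash
python3 - <<'E'
from h import *
K=Kc("wrist");T=np.load("pics/w27.npy").copy();T[2,3]+=.003
print("salt",unproj((320,252),K,T,.081),"coaster",np.mean([unproj(p,K,T,.009) for p in ((269,170),(379,178),(368,278),(267,272))],axis=0))
job_done(); print(get_time())
E
```

```text
salt [ 0.58407545 -0.31578163  0.081     ] coaster [ 0.58454572 -0.31755371  0.009     ]
the job is handed in; nothing more can be done
the job is handed in; nothing more can be done
```

I loaded the tray in the order you gave and handed the job in at about 87 s of the 144 s allowed. No verdict is reported, so the results below are from my own checks.

**Last checks**
- **Wide cup:** it measured within 1 mm of the round coaster's centre when placed.
- **Middle and slim cups:** they measured about 2–4 mm off centre inside one another. Each touched down within 1 mm of the height expected for a seated cup.
- **Lid:** it touched down at the height expected for a seated lid and looks level in the pictures.
- **Salt shaker:** it measured about 2 mm from the square coaster's centre and stayed upright throughout.
- **Bystanders:** the sugar bowl, jam jar and pepper mill, and the blue and green look-alikes, are at the same pixels as in the first picture.

**What failed or disagreed**
- **First grasp missed:** the fingers closed above the wide cup without touching it. The fingertips sit about 31 mm higher than the reported position. I found this by touching the bare table and corrected every height after that.
- **Cameras differed:** the fixed cameras disagreed by up to about 6 mm on the things to be moved, and the wrist camera sat about 6 mm higher than calibrated. I refined each position with the wrist camera.

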